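# Open the push-and-turn cap of the solvent canister

## Robot

A 7-joint arm with a two-finger parallel gripper is mounted at the origin on a cart in front of the work surface, level with it; the furniture and walls round the work are solid. World frame = base frame: x ahead of the robot, y to its left, z up, the work surface at z = 0. Lengths are in m, angles in degrees, forces in N, time in s.
With the tool pointing down it reaches from about 0.4 to 0.875 m from the base axis. Payload 4.4 kg.
Tool frame: the origin (TCP) lies at the very end of the fingers, on their centre line; the grasp point (between the pads) lies 19 mm behind it; z points along the fingers, y is the line along which they close (so a half turn about z gives the same grasp; the last joint's range is limited). The gripper opens to 85 mm and grips with 20 to 120 N. Pads are 22 mm wide; open, the fingers measure 114 mm over their backs; the gripper's body (76 mm by 85 mm) begins 54 mm behind the grasp point. The pads swing forward as they close: fully open they stand 13 mm farther back than shut.
Start: joints at [-75.676, 36.005, 2.206, 86.941, -1.547, 57.084, -1.146], TCP at [0.202, 0.618, 0.231] pointing down, gripper open.
Joint ranges: [-175.42, 175.42], [-21.48, 121.26], [-71.46, 75.88], [10.55, 141.38], [-63.04, 243.04], [13.31, 113.54], [-168.57, 168.57]. Speed limits (degrees/s): [147.25, 147.25, 180, 180, 180, 180, 180].

## Interface

Orientations are given as [roll, pitch, yaw] about the fixed x, y, z axes, in that order (R = Rz(yaw) Ry(pitch) Rx(roll)).
In Python, from rig import robot, eyes, job gives the robot as it stands.
- The arm moves only by the tool play_rows, never from a script. Its argument "increments" is a list of rows, each a list of 3 entries, a list of its own where there are three numbers: the turn, a rotation vector about the world's x, y, z in rad, then the shift along the world's x, y, z in mm, then the finger opening in mm, from 0 to 85.4. In form: [[[ax, ay, az], [tx, ty, tz], claw], ...]. A call has 1 to 12 rows; each row is the pose to reach, as a shift and turn from the pose commanded when the call began; what a row does not reach only later rows make up. A row lasts 1/8 s, in which the tool goes at most 62.5 mm and 10.7 degrees, less where a joint would pass 70% of its speed; a pose out of reach is approached as far as the arm can. A call with a gripper value outside its range is refused whole. The fingers move at their own pace and stop on an object; "newtons" is the grip in N (left out, the last holds). Time passes only in rows, so rows that repeat a pose let the fingers close. It gives the time, the measured TCP pose, the force, the opening and the grip force at its end, in the units of the state.
- robot.observe(): the state, without advancing time (a new reading comes with each control period).
- eyes.snapshot(name): name is "scene" or "top"; returns (picture, depth): 480x640x3 uint8, blue, green, red; 480x640 float32, m along the optical axis (not along the pixel's ray), 0 where there is no reading.
- eyes.camera_params(name): a dict with "fx", "fy", "cx", "cy" (pixels), "R" (3x3) and "t" (3): a world point X has camera coordinates R X + t. Camera axes: x right, y down, z forward; pixel columns grow to the right and rows downward; lengths in m; the calibration is good to about 2 mm. A picture is of the moment at which its call begins. camera_params takes no time and is no camera call.
- job.close_job(): hands the job in; it is judged then, once.
The state is a dict: "clock": time; "joint_positions": joint angles; "qd": joint speeds; "effort": joint torques, N m; "tcp_pos": TCP position; "tool_rot": TCP orientation; "contact_force": force on the tool from outside, world axes, zero at the start; "moment": the same for the moment, N m; "opening": finger opening in m; "grasp_force": force on a finger pad.
Only numpy, scipy, OpenCV 4.12 (cv2) and the standard library are available. Lean on these libraries where they do the work, as an engineer would, in place of code of your own. Each camera call takes 0.05 s, during which the arm holds its last target. There are 200 camera calls.

## Task

Open the solvent canister so that the damper parts can be cleaned: push its safety cap down and, still pushing, turn it anticlockwise until it comes up against its stop, then lift it straight off, stand it skirt down in the steel drip tray and let go. Do not lean on the cap harder than its spring needs, stop turning as soon as you feel the stop rather than force it, do not wrench it off while it is still caught, do not drop it, and leave the other things on the bench where they lie.

Things in the scene. Friction and masses are not known exactly. Their poses are not given: they have to be found in the camera images.
- canister: Grey steel canister, 137 mm across, on a dark foot 160 mm across, screwed down. Origin: centre of the foot's underside, z up. The bayonet catch in its neck (rim 160 mm up) is hidden by the cap and sits at an unknown angle: from above the cap must go 30 to 80 degrees anticlockwise to its stop; there it lifts straight off, before that it is held. Turning takes about 0.1 N m; 0.3 means the stop, over 1 forces it.
- cap: White ribbed plastic cap, 61 mm across, 31 mm high, with a raised grip bar on top along its x axis: 54 long, 13 wide, 26 high, from z=31 to z=57 mm. Origin: centre of the skirt's lower edge (143 mm up when closed), z up. The shell spins idly until pushed down 2.5 to 3.8 mm (spring: 5 N at first, 12 to 17 N there; rigid beyond). Then lugs inside catch and turning drives it. Loose, about 0.11 kg.
- tray: Square sheet-steel drip tray, 150 x 150 mm, 17 mm high with 2.5 mm walls and floor, loose on the bench (0.45 kg). Origin: centre of its underside, z up, x and y along its sides. The cap belongs anywhere well inside its walls.
- driver_red: Bystander: screwdriver 214 mm long with fluted handle, lying on the bench. Origin: middle of its length on the bench; x runs to the blade tip.
- damper_piston: Bystander: ported piston disc, 44 mm across, 14 mm high, flat on the bench. Origin: centre of its underside.
- shim_stack: Bystander: cone-shaped stack of shims, 36 mm across, 10 mm high. Origin: centre of its underside.
- grease_tub: Bystander: round grease tub with press lid, 70 mm across, 72 mm high. Origin: centre of its underside.
Mind the look-alikes: they are no part of the job. Of the things that look like the canister, the smaller one is meant.

How it is judged (in metres and radians):
On the way:
1. the cap is lifted off, clear of the neck (z of cap in the frame of canister above 0.168 m and angle between cap's own z axis and vertical below 0.35 rad), for 0.1 s.
At the end, for the whole second after the job is handed in: the cap stands upright (within 6 degrees), at rest and released on the floor of the drip tray, its whole skirt inside the walls (its middle within 42 mm of the tray's middle along each side), and the tray lies flat on the bench (x of cap in the frame of tray between -0.042 and 0.042 m and y of cap in the frame of tray between -0.042 and 0.042 m and z of cap in the frame of tray between 0 and 0.006 m and angle between cap's own z axis and vertical below 0.1 rad and height (world z) of tray below 0.01 m and angle between tray's own z axis and vertical below 0.05 rad and linear speed of cap below 0.02 m/s and contact force between cap and tray above 0.3 N); the robot touches nothing.
It fails at once if the cap is pressed on the neck with more than 35 N (contact force between canister_neck_c0 and cap above 35 N).
It fails at once if the cap is forced: more than 40 N on one of its two lugs, by turning on against the stop or by pulling while it is still caught (contact force between any of cap_inner_c9, cap_inner_c10 and canister above 40 N).
It fails at once if the cap is dropped (moving faster than 0.6 m/s while not held) (linear speed of cap above 0.6 m/s and contact force between cap and the fingers below 0.1 N).
It fails at once if a bystander is moved more than 25 mm (distance of any of driver_red, damper_piston, shim_stack, grease_tub from where it was at the start of the episode above 0.025 m).
It also fails if it takes over 64 s, if anything falls off the work surface, if the arm or the gripper's body presses on something with over 40 N, if the wrist force passes 120 N, or if a joint passes its speed limit or range.

## Working session

There is one attempt and no reset: what is moved stays moved. The work goes in short steps, Python scripts to look and compute and a tool call to move; the robot and the scene stay as the last step left them, time stands still between calls to the robot, and variables do not carry over. Pictures are saved under pics/ and viewed, at most 10 in all, crops included, and the job is handed in when it is done.

Besides the shell and the picture viewer there is one more tool, called after "Call:" as name(argument=value, ...) on one line, values as JSON. play_rows: Moves the arm, as the interface text tells. Its arguments: {"type":"object","properties":{"increments":{"type":"array","items":{"type":"array"}},"newtons":{"type":"number"}},"required":["increments"]}

```bash
mkdir -p pics; cat > h.py <<'E'
import numpy as np, cv2
from rig import robot, eyes, job
def snap(n,tag):
    im,d=eyes.snapshot(n); cv2.imwrite(f'pics/{tag}.png',im); np.save(f'pics/{tag}.npy',d); return im,d
def world(n,d):
    p=eyes.camera_params(n); R=np.array(p['R']);t=np.array(p['t'])
    v,u=np.mgrid[:480,:640]; c=np.stack([(u-p['cx'])/p['fx']*d,(v-p['cy'])/p['fy']*d,d],-1)
    W=(c-t)@R; W[d==0]=np.nan; return W
E
python3 - <<'E'
from h import *
a,d=snap('top','top0');b,e=snap('scene','sc0')
print(robot.observe())
for n in('top','scene'):
    p=eyes.camera_params(n); print(n,p['fx'],-np.array(p['R']).T@np.array(p['t']),np.array(p['R'])[2])
E
```

```text
{'clock': 0.1, 'joint_positions': array([-75.67618908,  36.05299126,   2.20284819,  86.99053503,
        -1.54622787,  57.08367678,  -1.14536333]), 'qd': array([-0.02610001, -0.20716456,  0.00221357, -0.21611459, -0.01006884,
        0.06193903,  0.01456512]), 'effort': array([ 2.61329034e-03, -5.64538300e+01,  1.23037174e+00, -1.93975818e+01,
        1.13054953e-02,  5.40507637e-03, -8.10404202e-06]), 'tcp_pos': array([0.20167544, 0.61733204, 0.23048668]), 'tool_rot': array([-1.79902492e+02,  1.66441348e-03,  1.61906987e+02]), 'contact_force': array([ 0.15900916, -0.24635091, -0.08241702]), 'moment': array([ 0.06154028,  0.03498929, -0.01110334]), 'grasp_force': 0.0, 'opening': 0.0851629307081257}
top 572.2091928973547 [ 0.45314505 -0.01054425  1.44099166] [ 0.06225242  0.00618887 -0.99804125]
scene 539.9156895135991 [ 0.24418339 -0.6749524   1.39579666] [ 0.20827145  0.45076337 -0.86800656]
```

View pics/top0.png

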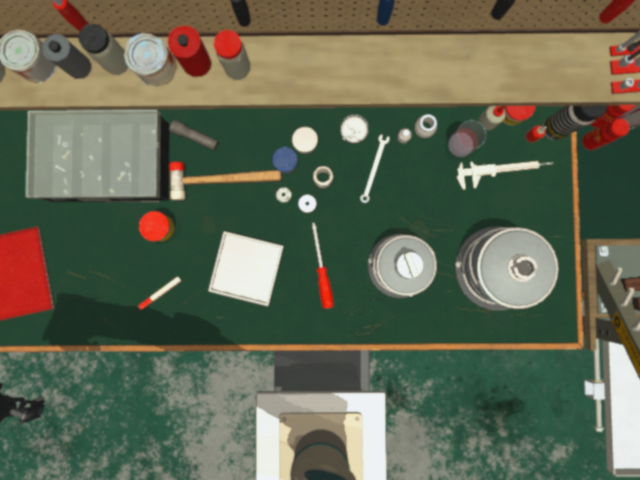

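View pics/sc0.png

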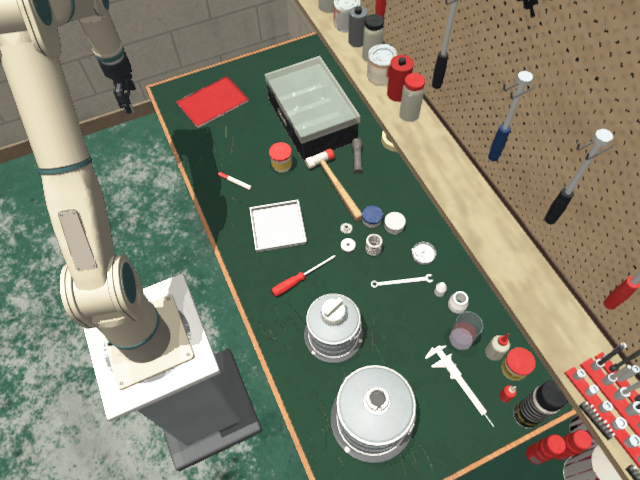

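The small canister is at top px (404,265) with its white barred cap at (410,264). The larger look-alike at (508,268) has no white cap. For the tray, the candidates are the white/steel square at (247,268), the large grey bin at (95,155) and the red sheet at (20,275). The 150 mm square at (247,268) fits. I'll measure these and confirm with a crop.

```bash
python3 - <<'E'
from h import *
im=cv2.imread('pics/top0.png'); d=np.load('pics/top0.npy'); W=world('top',d)
c1=cv2.resize(im[225:305,360:440],None,fx=5,fy=5,interpolation=cv2.INTER_CUBIC)
c2=cv2.resize(im[225:305,205:285],None,fx=5,fy=5,interpolation=cv2.INTER_CUBIC)
cv2.imwrite('pics/crop1.png',np.hstack([c1,c2]))
Z=W[...,2]
def reg(m,n):
    P=W[m]; print(n,m.sum(),'mean',P.mean(0).round(4),'min',P.min(0).round(3),'max',P.max(0).round(3))
    r=cv2.minAreaRect((P[:,:2]*1000).astype(np.float32)); print('  rect',np.round(r[0],1),np.round(r[1],1),round(r[2],1)); return P
box=np.zeros_like(Z,bool); box[225:305,360:440]=1
reg(box&(Z>.193)&(Z<.21),'bar'); reg(box&(Z>.166)&(Z<.21),'captop'); reg(box&(Z>.1)&(Z<.165),'canbody'); reg(box&(Z>.12)&(Z<.21),'can')
print(np.histogram(Z[box&~np.isnan(Z)],bins=np.arange(-.01,.22,.01)))
box[:]=0; box[225:310,200:290]=1
reg(box&(Z>.011)&(Z<.03),'traywall'); reg(box&(im.min(2)>120),'traywhite')
# canister 2 top
print('big', np.nanmax(Z[225:310,455:560]))
E
```

```text
bar 154 mean [ 0.4639 -0.2009  0.2005] min [ 0.439 -0.216  0.193] max [ 0.489 -0.188  0.208]
  rect [ 464.3 -201.4] [53.2 13.8] 19.3
captop 565 mean [ 0.464  -0.1995  0.1823] min [ 0.435 -0.23   0.167] max [ 0.495 -0.172  0.208]
  rect [ 464.6 -201.6] [57.7 58.5] 34.7
canbody 2209 mean [ 0.4638 -0.1979  0.1283] min [ 0.397 -0.269  0.102] max [ 0.531 -0.131  0.165]
  rect [ 464.2 -201.5] [135.6 135.6] 82.6
can 2566 mean [ 0.4638 -0.1988  0.1413] min [ 0.397 -0.268  0.12 ] max [ 0.531 -0.134  0.208]
  rect [ 464.2 -201.2] [133.7 133.3] 89.6
(array([1076, 2231,  137,    4,    0,   14,   35,   40,   15,   24,   12,
         13,  202, 1097,  848,   26,   15,   38,  353,   32,   66,   91]), array([-0.01,  0.  ,  0.01,  0.02,  0.03,  0.04,  0.05,  0.06,  0.07,
        0.08,  0.09,  0.1 ,  0.11,  0.12,  0.13,  0.14,  0.15,  0.16,
        0.17,  0.18,  0.19,  0.2 ,  0.21]))
traywall 529 mean [0.4589 0.1832 0.0192] min [0.368 0.091 0.011] max [0.55  0.273 0.028]
  rect [466.4 176.7] [162.2 168.8] 75.9
traywhite 3895 mean [nan nan nan] min [nan nan nan] max [nan nan nan]
  rect [459.6 184.5] [156.2 156.3] 75.5
big 0.2148512574220999
```

View pics/crop1.png

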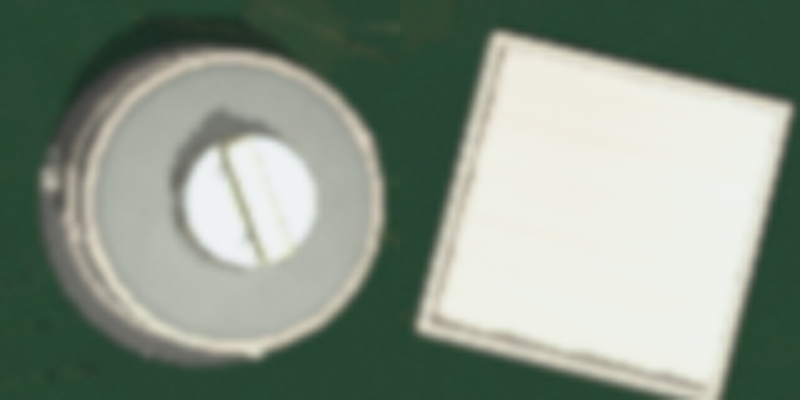

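The crop confirms both. The canister body measures 136 mm across, with the cap at about (0.464, -0.201), the bar top near 0.20 and the bar yaw about 19°. The tray is the square with thin walls, centred near (0.460, 0.184). Next I move over the cap and turn the tool to yaw 19°.

Call:
play_rows(increments=[[[0,0,-0.17],[25,-36,12],85],[[0,0,-0.34],[58,-82,24],85],[[0,0,-0.51],[91,-130,36],85],[[0,0,-0.68],[124,-178,48],85],[[0,0,-0.85],[157,-226,60],85],[[0,0,-1.02],[190,-274,69],85],[[0,0,-1.19],[223,-322,69],85],[[0,0,-1.36],[250,-370,69],85],[[0,0,-1.53],[258,-426,69],85],[[0,0,-1.7],[258,-482,69],85],[[0,0,-1.87],[258,-538,69],85],[[0,0,-2.04],[258,-588,69],85]])

```text
clock: 1.6
tcp_pos: [0.4594, 0.0279, 0.3003]
tool_rot: [-180.0, 0.0, 44.7]
contact_force: [0.1, -0.2, -0.1]
opening: 0.0849
grasp_force: 0.0
```

Call:
play_rows(increments=[[[0,0,-0.15],[1,-50,0],60],[[0,0,-0.3],[2,-100,0],50],[[0,0,-0.4],[3,-150,0],50],[[0,0,-0.449],[4,-195,0],50],[[0,0,-0.449],[4,-220,0],50],[[0,0,-0.449],[4,-231,0],50],[[0,0,-0.449],[4,-231,0],50],[[0,0,-0.449],[4,-231,0],50]])

```text
clock: 2.6
tcp_pos: [0.4641, -0.1996, 0.3001]
tool_rot: [-179.9, -0.0, 19.4]
contact_force: [0.5, 1.2, 0.8]
opening: 0.05
grasp_force: 0.0
```

```bash
python3 - <<'E'
from h import *
o=robot.observe();print(o['clock'],o['tcp_pos'],o['tool_rot'],o['joint_positions'].round(1),o['opening'],o['contact_force'],o['moment'])
im,d=snap('scene','sc1'); 
cv2.imwrite('pics/sc1c.png',cv2.resize(im[180:380,230:430],None,fx=3,fy=3,interpolation=cv2.INTER_CUBIC))
# cap from initial scene image
W=world('scene',np.load('pics/sc0.npy')); Z=W[...,2]; b=np.zeros_like(Z,bool); b[280:370,295:375]=1
for lo,hi in((.194,.21),(.168,.18),(.105,.15)):
    P=W[b&(Z>lo)&(Z<hi)]; print(len(P),P.mean(0).round(4),cv2.minAreaRect((P[:,:2]*1000).astype(np.float32)))
E
```

```text
2.6 [ 0.46406541 -0.19956794  0.30008135] [-1.79927117e+02 -5.33419715e-03  1.94049142e+01] [-11.7  25.   46.4 105.1 -21.   58.9 -27.5] 0.05002740332134067 [0.48773163 1.15296412 0.82125868] [ 0.04094747 -0.03534447  0.02959193]
116 [ 0.4627 -0.2028  0.1994] ((462.76055908203125, -202.3124237060547), (52.469058990478516, 12.87179946899414), 19.040584564208984)
277 [ 0.4623 -0.2068  0.1739] ((483.0732116699219, -270.2001953125), (57.51189041137695, 202.67147827148438), 16.66777992248535)
1656 [ 0.4585 -0.2124  0.1266] ((449.1311340332031, -235.35948181152344), (212.7142333984375, 135.36602783203125), 67.20450592041016)
```

View pics/sc1c.png

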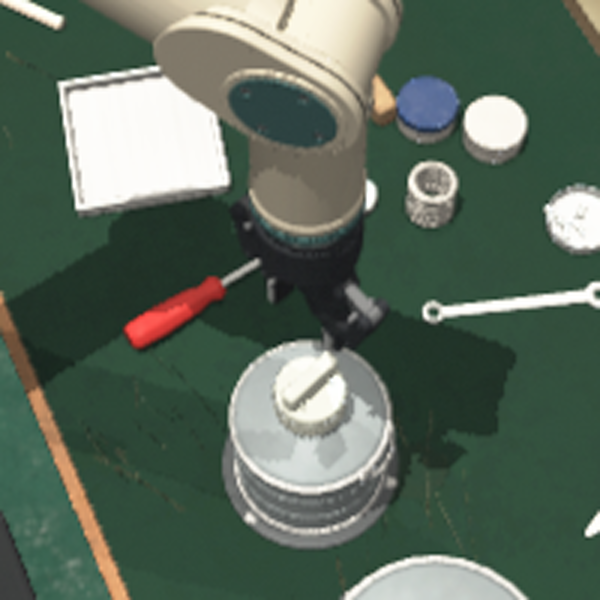

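The shot shows the tool above the cap, with the gripper at crop (320,290) and the cap bar at (313,385). Both cameras agree on the bar: (0.4635, -0.202), yaw 19.2°. I descend around the bar and close.

Call:
play_rows(increments=[[[0,0,0],[0,0,-30],50],[[0,0,0],[0,-1,-60],45],[[0,0,0],[0,-1,-85],40],[[0,0,0],[0,-1,-105],40],[[0,0,0],[0,-1,-116],40],[[0,0,0],[0,-1,-122],40],[[0,0,0],[0,-1,-122],30],[[0,0,0],[0,-1,-122],25],[[0,0,0],[0,-1,-122],20]], newtons=40)

```text
clock: 3.78
tcp_pos: [0.4642, -0.2022, 0.1788]
tool_rot: [180.0, -0.1, 19.3]
contact_force: [-0.5, 0.2, -0.0]
opening: 0.0198
grasp_force: 0.0
```

Call:
play_rows(increments=[[[0,0,0],[0,0,0],16],[[0,0,0],[0,0,0],12],[[0,0,0],[0,0,0],8],[[0,0,0],[0,0,0],8],[[0,0,0],[0,0,0],8],[[0,0,0],[0,0,0],8]], newtons=40)

```text
clock: 4.53
tcp_pos: [0.464, -0.2022, 0.1785]
tool_rot: [180.0, -0.0, 19.3]
contact_force: [0.7, 0.8, 4.1]
opening: 0.0124
grasp_force: 40.5
```

```bash
cat > o.py <<'E'
from h import *
o=robot.observe();print(o['clock'],o['tcp_pos'].round(4),o['tool_rot'].round(2),o['joint_positions'].round(1),o['opening'].round(4),o['contact_force'].round(2),o['moment'].round(3),o['grasp_force'])
E
python3 o.py
```

```text
Traceback (most recent call last):
  File "o.py", line 2, in <module>
    o=robot.observe();print(o['clock'],o['tcp_pos'].round(4),o['tool_rot'].round(2),o['joint_positions'].round(1),o['opening'].round(4),o['contact_force'].round(2),o['moment'].round(3),o['grasp_force'])
                                                                                                                  ^^^^^^^^^^^^^^^^^^
AttributeError: 'float' object has no attribute 'round'
```

Gripped. Now I push down gently, reading the force as I go.

Call:
play_rows(increments=[[[0,0,0],[0,0,-0.5],8],[[0,0,0],[0,0,-1],8],[[0,0,0],[0,0,-1.5],8],[[0,0,0],[0,0,-2],8],[[0,0,0],[0,0,-2],8]], newtons=50)

```text
clock: 5.15
tcp_pos: [0.464, -0.2022, 0.1768]
tool_rot: [-180.0, -0.0, 19.3]
contact_force: [-1.0, 1.4, 9.6]
opening: 0.0119
grasp_force: 53.0
```

```bash
sed -i "s/o\['opening'\].round(4)/round(o['opening'],4)/" o.py; python3 o.py
```

```text
5.15 [ 0.464  -0.2022  0.1768] [-1.800e+02 -4.000e-02  1.929e+01] [ -5.2  33.8  38.7 113.7 -30.8  43.  -18.7] 0.0119 [-0.98  1.37  9.64] [0.389 0.313 0.019] 52.99677908420563
```

Call:
play_rows(increments=[[[0,0,0],[0,0,-0.5],8],[[0,0,0],[0,0,-1],8],[[0,0,0],[0,0,-1],8]])

```text
clock: 5.52
tcp_pos: [0.464, -0.2022, 0.176]
tool_rot: [-180.0, -0.1, 19.3]
contact_force: [-1.1, 1.2, 12.0]
opening: 0.0115
grasp_force: 53.3
```

Call:
play_rows(increments=[[[0,0,0],[0,0,-0.3],8],[[0,0,0],[0,0,-0.5],8],[[0,0,0],[0,0,-0.5],8]])

```text
clock: 5.9
tcp_pos: [0.464, -0.2022, 0.1757]
tool_rot: [-180.0, -0.1, 19.3]
contact_force: [-2.1, 1.8, 13.0]
opening: 0.0122
grasp_force: 53.5
```

Call:
play_rows(increments=[[[0,0,0],[0,0,-0.3],8],[[0,0,0],[0,0,-0.5],8],[[0,0,0],[0,0,-0.5],8]])

```text
clock: 6.28
tcp_pos: [0.4641, -0.2022, 0.1753]
tool_rot: [-180.0, -0.1, 19.3]
contact_force: [-1.5, 2.3, 13.3]
opening: 0.0119
grasp_force: 53.7
```

Call:
play_rows(increments=[[[0,0,0],[0,0,-0.3],8],[[0,0,0],[0,0,-0.5],8],[[0,0,0],[0,0,-0.5],8]])

```text
clock: 6.65
tcp_pos: [0.464, -0.2022, 0.1749]
tool_rot: [-180.0, -0.1, 19.3]
contact_force: [-2.4, 1.8, 15.4]
opening: 0.0118
grasp_force: 53.8
```

Call:
play_rows(increments=[[[0,0,0],[0,0,-0.3],8],[[0,0,0],[0,0,-0.5],8],[[0,0,0],[0,0,-0.5],8]])

```text
clock: 7.02
tcp_pos: [0.4641, -0.2022, 0.1746]
tool_rot: [-180.0, -0.1, 19.3]
contact_force: [-2.6, 2.7, 16.1]
opening: 0.0117
grasp_force: 54.1
```

```bash
python3 o.py
```

```text
7.025 [ 0.4641 -0.2022  0.1746] [-1.7999e+02 -9.0000e-02  1.9290e+01] [ -5.   34.   38.5 113.8 -31.   42.7 -18.4] 0.0117 [-2.61  2.74 16.05] [ 0.602  0.678 -0.055] 54.12474453449249
```

Call:
play_rows(increments=[[[0,0,0],[0,0,-0.4],8],[[0,0,0],[0,0,-0.8],8],[[0,0,0],[0,0,-0.8],8]])

```text
clock: 7.4
tcp_pos: [0.4641, -0.2023, 0.1745]
tool_rot: [-180.0, -0.1, 19.3]
contact_force: [-4.0, 3.9, 23.6]
opening: 0.0118
grasp_force: 55.1
```

```bash
python3 o.py
```

```text
7.4 [ 0.4641 -0.2023  0.1745] [-1.7997e+02 -1.3000e-01  1.9280e+01] [ -4.9  34.   38.5 113.9 -31.1  42.6 -18.4] 0.0118 [-3.98  3.86 23.57] [ 0.847  1.007 -0.01 ] 55.08669555187225
```

It's rigid at 23.6 N, so the catch is fully engaged. I back off slightly and begin turning anticlockwise.

Call:
play_rows(increments=[[[0,0,0],[0,0,0.4],8],[[0,0,0.04],[0,0,0.4],8],[[0,0,0.08],[0,0,0.4],8],[[0,0,0.12],[0,0,0.4],8],[[0,0,0.12],[0,0,0.4],8]])

```text
clock: 8.02
tcp_pos: [0.4644, -0.2025, 0.1746]
tool_rot: [180.0, -0.1, 26.2]
contact_force: [-2.6, 2.4, 18.6]
opening: 0.0117
grasp_force: 54.4
```

```bash
python3 o.py
```

```text
8.025 [ 0.4644 -0.2025  0.1746] [ 1.7996e+02 -1.3000e-01  2.6160e+01] [ -3.7  33.4  36.5 113.8 -29.4  42.  -13.2] 0.0117 [-2.58  2.4  18.65] [ 0.582  0.747 -0.041] 54.376274943351746
```

Call:
play_rows(increments=[[[0,0,0.05],[0,0,0],8],[[0,0,0.1],[0,0,0],8],[[0,0,0.15],[0,0,0],8],[[0,0,0.2],[0,0,0],8],[[0,0,0.25],[0,0,0],8],[[0,0,0.25],[0,0,0],8]])

```text
clock: 8.78
tcp_pos: [0.4651, -0.202, 0.1746]
tool_rot: [179.9, -0.2, 40.5]
contact_force: [-1.8, 3.0, 17.8]
opening: 0.0119
grasp_force: 54.2
```

```bash
python3 o.py
```

```text
8.775 [ 0.4651 -0.202   0.1746] [ 1.7991e+02 -1.7000e-01  4.0510e+01] [ -1.2  32.4  32.2 113.7 -26.1  40.9  -2.4] 0.0119 [-1.79  2.99 17.76] [ 0.787  0.357 -0.068] 54.206775426864624
```

Turning freely at about 0.07 N m. I drop the grip to 25 N so the pads limit the torque, then continue in small steps.

Call:
play_rows(increments=[[[0,0,0],[0,0,0],8],[[0,0,0],[0,0,0],8],[[0,0,0.03],[0,0,0],8],[[0,0,0.06],[0,0,0],8],[[0,0,0.09],[0,0,0],8],[[0,0,0.09],[0,0,0],8]], newtons=25)

```text
clock: 9.52
tcp_pos: [0.4652, -0.2019, 0.1746]
tool_rot: [179.9, -0.2, 45.7]
contact_force: [-1.2, 3.2, 17.0]
opening: 0.0118
grasp_force: 54.3
```

```bash
python3 o.py
```

```text
9.525 [ 0.4652 -0.2019  0.1746] [ 1.799e+02 -1.700e-01  4.566e+01] [ -0.3  32.1  30.7 113.7 -24.8  40.6   1.4] 0.0118 [-1.19  3.22 16.97] [ 0.77   0.368 -0.097] 54.26030695438385
```

Call:
play_rows(increments=[[[0,0,0],[0,0,0],12.5],[[0,0,0],[0,0,0],12.5],[[0,0,0],[0,0,0],10],[[0,0,0.01],[0,0,0],10],[[0,0,0.02],[0,0,0],10],[[0,0,0.02],[0,0,0],10]], newtons=25)

```text
clock: 10.28
tcp_pos: [0.4651, -0.2019, 0.1745]
tool_rot: [179.9, -0.2, 46.8]
contact_force: [-0.8, 3.1, 17.1]
opening: 0.0124
grasp_force: 25.3
```

```bash
python3 o.py
```

```text
10.275 [ 0.4651 -0.2019  0.1745] [ 1.7989e+02 -1.6000e-01  4.6790e+01] [-1.000e-01  3.200e+01  3.040e+01  1.137e+02 -2.460e+01  4.050e+01
  2.300e+00] 0.0124 [-0.79  3.11 17.08] [ 0.788  0.297 -0.113] 25.303857028484344
```

The grip is 25 N now. I continue in 3° steps.

Call:
play_rows(increments=[[[0,0,0.015],[0,0,0],10],[[0,0,0.03],[0,0,0],10],[[0,0,0.045],[0,0,0],10],[[0,0,0.045],[0,0,0],10]])

```text
clock: 10.78
tcp_pos: [0.4651, -0.2019, 0.1745]
tool_rot: [179.9, -0.2, 49.4]
contact_force: [-1.4, 3.0, 16.6]
opening: 0.0124
grasp_force: 25.3
```

```bash
python3 o.py
```

```text
10.775 [ 0.4651 -0.2019  0.1745] [ 1.7989e+02 -1.5000e-01  4.9380e+01] [  0.4  31.9  29.6 113.7 -24.   40.3   4.2] 0.0124 [-1.42  2.99 16.62] [ 0.735  0.288 -0.066] 25.301713049411774
```

Call:
play_rows(increments=[[[0,0,0.02],[0,0,-0.1],10],[[0,0,0.04],[0,0,-0.1],10],[[0,0,0.06],[0,0,-0.1],10],[[0,0,0.06],[0,0,-0.1],10]])

```text
clock: 11.28
tcp_pos: [0.465, -0.2018, 0.1745]
tool_rot: [179.9, -0.1, 52.8]
contact_force: [-1.0, 4.2, 18.5]
opening: 0.0128
grasp_force: 25.4
```

```bash
python3 o.py
```

```text
11.275 [ 0.465  -0.2018  0.1745] [ 1.7989e+02 -1.5000e-01  5.2820e+01] [  1.1  31.6  28.6 113.7 -23.1  40.1   6.8] 0.0128 [-1.02  4.23 18.51] [ 0.864  0.415 -0.093] 25.440967977046967
```

Call:
play_rows(increments=[[[0,0,0.02],[0,0,0],10],[[0,0,0.04],[0,0,0],10],[[0,0,0.06],[0,0,0],10],[[0,0,0.06],[0,0,0],10]])

```text
clock: 11.78
tcp_pos: [0.4649, -0.2018, 0.1744]
tool_rot: [179.9, -0.1, 56.3]
contact_force: [-1.3, 3.5, 18.3]
opening: 0.0122
grasp_force: 25.5
```

```bash
python3 o.py
```

```text
11.775 [ 0.4649 -0.2018  0.1744] [ 1.7989e+02 -1.4000e-01  5.6250e+01] [  1.7  31.5  27.6 113.7 -22.3  39.9   9.4] 0.0122 [-1.29  3.49 18.26] [ 0.907  0.412 -0.081] 25.464413166046143
```

Call:
play_rows(increments=[[[0,0,0.02],[0,0,0],10],[[0,0,0.04],[0,0,0],10],[[0,0,0.06],[0,0,0],10],[[0,0,0.06],[0,0,0],10]])

```text
clock: 12.28
tcp_pos: [0.4649, -0.2019, 0.1745]
tool_rot: [179.9, -0.1, 59.7]
contact_force: [-1.7, 3.7, 18.4]
opening: 0.0126
grasp_force: 25.5
```

```bash
python3 o.py
```

```text
12.275 [ 0.4649 -0.2019  0.1745] [ 1.7989e+02 -1.3000e-01  5.9690e+01] [  2.4  31.3  26.6 113.6 -21.5  39.7  12. ] 0.0126 [-1.74  3.73 18.43] [ 0.813  0.48  -0.068] 25.468543767929077
```

Call:
play_rows(increments=[[[0,0,0.02],[0,0,0],10],[[0,0,0.04],[0,0,0],10],[[0,0,0.06],[0,0,0],10],[[0,0,0.06],[0,0,0],10]])

```text
clock: 12.78
tcp_pos: [0.4648, -0.202, 0.1744]
tool_rot: [179.9, -0.1, 63.1]
contact_force: [-1.3, 2.5, 18.1]
opening: 0.0125
grasp_force: 25.4
```

```bash
python3 o.py
```

```text
12.775 [ 0.4648 -0.202   0.1744] [ 1.7988e+02 -1.1000e-01  6.3120e+01] [  3.   31.1  25.5 113.6 -20.6  39.5  14.6] 0.0125 [-1.28  2.54 18.09] [ 0.673  0.507 -0.075] 25.44739007949829
```

Call:
play_rows(increments=[[[0,0,0.02],[0,0,0],10],[[0,0,0.04],[0,0,0],10],[[0,0,0.06],[0,0,0],10],[[0,0,0.06],[0,0,0],10]])

```text
clock: 13.28
tcp_pos: [0.4649, -0.2021, 0.1745]
tool_rot: [179.9, -0.1, 66.6]
contact_force: [-1.3, 2.8, 17.6]
opening: 0.0126
grasp_force: 25.4
```

```bash
python3 o.py
```

```text
13.275 [ 0.4649 -0.2021  0.1745] [ 1.7985e+02 -9.0000e-02  6.6560e+01] [  3.7  30.9  24.5 113.6 -19.8  39.4  17.2] 0.0126 [-1.28  2.77 17.63] [ 0.646  0.531 -0.089] 25.404240489006042
```

Call:
play_rows(increments=[[[0,0,0.02],[0,0,0],10],[[0,0,0.04],[0,0,0],10],[[0,0,0.06],[0,0,0],10],[[0,0,0.06],[0,0,0],10]])

```text
clock: 13.78
tcp_pos: [0.4649, -0.2023, 0.1745]
tool_rot: [179.8, -0.1, 70.0]
contact_force: [-2.2, 2.8, 18.1]
opening: 0.0126
grasp_force: 25.4
```

```bash
python3 o.py
```

```text
13.775 [ 0.4649 -0.2023  0.1745] [ 1.7984e+02 -6.0000e-02  7.0000e+01] [  4.4  30.8  23.5 113.6 -19.   39.2  19.8] 0.0126 [-2.23  2.77 18.12] [ 0.582  0.448 -0.019] 25.351907908916473
```

Call:
play_rows(increments=[[[0,0,0.02],[0,0,0],10],[[0,0,0.04],[0,0,0],10],[[0,0,0.06],[0,0,0],10],[[0,0,0.06],[0,0,0],10]])

```text
clock: 14.28
tcp_pos: [0.465, -0.2025, 0.1745]
tool_rot: [179.8, -0.0, 73.4]
contact_force: [-1.5, 1.9, 16.9]
opening: 0.0125
grasp_force: 25.3
```

```bash
python3 o.py
```

```text
14.275 [ 0.465  -0.2025  0.1745] [ 1.7982e+02 -4.0000e-02  7.3420e+01] [  5.   30.6  22.5 113.6 -18.1  39.   22.3] 0.0125 [-1.49  1.86 16.9 ] [ 0.546  0.419 -0.111] 25.321741998195648
```

Call:
play_rows(increments=[[[0,0,0.02],[0,0,-0.1],10],[[0,0,0.04],[0,0,-0.1],10],[[0,0,0.06],[0,0,-0.1],10],[[0,0,0.06],[0,0,-0.1],10]])

```text
clock: 14.78
tcp_pos: [0.4646, -0.2024, 0.1745]
tool_rot: [179.9, -0.0, 76.8]
contact_force: [-2.2, 1.8, 19.1]
opening: 0.0128
grasp_force: 25.6
```

```bash
python3 o.py
```

```text
14.775 [ 0.4646 -0.2024  0.1745] [ 1.7985e+02 -4.0000e-02  7.6840e+01] [  5.7  30.5  21.5 113.6 -17.3  38.9  24.9] 0.0128 [-2.18  1.79 19.13] [ 0.477  0.706 -0.182] 25.562075972557068
```

Call:
play_rows(increments=[[[0,0,0.01],[0,0,0],10],[[0,0,0.02],[0,0,0],10],[[0,0,0.02],[0,0,0],10]])

```text
clock: 15.15
tcp_pos: [0.4644, -0.2024, 0.1744]
tool_rot: [179.9, -0.0, 78.0]
contact_force: [-3.3, 2.8, 19.5]
opening: 0.0123
grasp_force: 25.6
```

```bash
python3 o.py
```

```text
15.15 [ 0.4644 -0.2024  0.1744] [ 1.7988e+02 -4.0000e-02  7.7970e+01] [  5.9  30.4  21.2 113.6 -17.   38.9  25.8] 0.0123 [-3.3   2.76 19.52] [ 0.535  0.795 -0.207] 25.644718408584595
```

Call:
play_rows(increments=[[[0,0,0.01],[0,0,0],10],[[0,0,0.02],[0,0,0],10],[[0,0,0.02],[0,0,0],10]])

```text
clock: 15.52
tcp_pos: [0.4642, -0.2025, 0.1745]
tool_rot: [179.9, -0.0, 79.1]
contact_force: [-2.6, 1.6, 19.9]
opening: 0.0125
grasp_force: 25.7
```

```bash
python3 o.py
```

```text
15.525 [ 0.4642 -0.2025  0.1745] [ 1.799e+02 -4.000e-02  7.911e+01] [  6.2  30.3  20.9 113.6 -16.8  38.9  26.6] 0.0125 [-2.64  1.63 19.93] [ 0.545  0.892 -0.151] 25.724669694900513
```

Call:
play_rows(increments=[[[0,0,0.01],[0,0,0],10],[[0,0,0.02],[0,0,0],10],[[0,0,0.02],[0,0,0],10]])

```text
clock: 15.9
tcp_pos: [0.464, -0.2025, 0.1744]
tool_rot: [179.9, -0.0, 80.2]
contact_force: [-4.2, 2.5, 19.9]
opening: 0.0126
grasp_force: 25.8
```

```bash
python3 o.py
```

```text
15.9 [ 0.464  -0.2025  0.1744] [ 1.7992e+02 -4.0000e-02  8.0240e+01] [  6.4  30.3  20.5 113.6 -16.5  38.8  27.5] 0.0126 [-4.16  2.52 19.95] [ 0.521  0.929 -0.256] 25.816497802734375
```

Call:
play_rows(increments=[[[0,0,0.01],[0,0,0],10],[[0,0,0.015],[0,0,0],10],[[0,0,0.015],[0,0,0],10]])

```text
clock: 16.27
tcp_pos: [0.464, -0.2024, 0.1744]
tool_rot: [179.9, -0.0, 81.1]
contact_force: [-4.9, 2.5, 20.9]
opening: 0.0124
grasp_force: 26.0
```

```bash
python3 o.py
```

```text
16.275 [ 0.464  -0.2024  0.1744] [ 1.7991e+02 -4.0000e-02  8.1070e+01] [  6.6  30.3  20.3 113.6 -16.3  38.8  28.1] 0.0124 [-4.88  2.5  20.93] [ 0.523  0.975 -0.35 ] 26.020721197128296
```

The moment is 0.35 N m after about 62°, so this is the stop. I stop turning, ease the push and lift gently, watching for a pull.

Call:
play_rows(increments=[[[0,0,-0.01],[0,0,0.5],10],[[0,0,-0.01],[0,0,1.5],10],[[0,0,-0.01],[0,0,2.5],10],[[0,0,-0.01],[0,0,3.5],10],[[0,0,-0.01],[0,0,4.5],10],[[0,0,-0.01],[0,0,5.5],10],[[0,0,-0.01],[0,0,5.5],10]])

```text
clock: 17.15
tcp_pos: [0.4638, -0.2023, 0.1783]
tool_rot: [180.0, 0.0, 80.6]
contact_force: [-0.3, 0.1, 5.2]
opening: 0.0123
grasp_force: 24.3
```

```bash
python3 o.py
```

```text
17.15 [ 0.4638 -0.2023  0.1783] [1.7999e+02 1.0000e-02 8.0590e+01] [  6.2  30.   20.7 113.3 -16.1  39.4  27.5] 0.0123 [-0.25  0.06  5.18] [0.026 0.21  0.021] 24.348144829273224
```

Call:
play_rows(increments=[[[0,0,0],[0,0,1],10],[[0,0,0],[0,0,2],10],[[0,0,0],[0,0,3],10],[[0,0,0],[0,0,3],10]])

```text
clock: 17.65
tcp_pos: [0.4638, -0.2021, 0.1811]
tool_rot: [-180.0, -0.0, 80.6]
contact_force: [-0.0, -0.4, -0.7]
opening: 0.0128
grasp_force: 24.3
```

```bash
python3 o.py
```

```text
17.65 [ 0.4638 -0.2021  0.1811] [-179.99   -0.     80.61] [  6.1  29.7  20.8 113.2 -16.   39.8  27.3] 0.0128 [-0.03 -0.39 -0.74] [ 0.05  -0.077 -0.002] 24.33530330657959
```

The pull is only about 1 N, which is the cap's weight, so it is free. I rise further and firm up the grip.

Call:
play_rows(increments=[[[0,0,0],[0,0,1],8],[[0,0,0],[0,0,3],8],[[0,0,0],[0,0,5],8],[[0,0,0],[0,0,7],8],[[0,0,0],[0,0,7],8]], newtons=45)

```text
clock: 18.27
tcp_pos: [0.464, -0.2022, 0.1884]
tool_rot: [180.0, 0.0, 80.6]
contact_force: [0.1, -0.8, -1.7]
opening: 0.0116
grasp_force: 50.2
```

```bash
python3 o.py
```

```text
18.275 [ 0.464  -0.2022  0.1884] [179.97   0.    80.61] [  5.8  29.1  21.1 112.8 -15.6  40.8  27. ] 0.0116 [ 0.15 -0.83 -1.67] [-0.028 -0.074  0.023] 50.214720368385315
```

Still free at +10 mm. I lift to about 100 mm above.

Call:
play_rows(increments=[[[0,0,0],[0,0,4],8],[[0,0,0],[0,0,10],8],[[0,0,0],[0,0,18],8],[[0,0,0],[0,0,28],8],[[0,0,0],[0,0,40],8],[[0,0,0],[0,0,55],8],[[0,0,0],[0,0,70],8],[[0,0,0],[0,0,82],8],[[0,0,0],[0,0,90],8],[[0,0,0],[0,0,92],8],[[0,0,0],[0,0,92],8]])

```text
clock: 19.65
tcp_pos: [0.4637, -0.202, 0.28]
tool_rot: [-180.0, -0.0, 80.6]
contact_force: [0.4, 0.0, -1.9]
opening: 0.0118
grasp_force: 50.3
```

```bash
python3 o.py; python3 - <<'E'
from h import *
im,d=snap('scene','sc2'); cv2.imwrite('pics/sc2c.png',cv2.resize(im[180:380,230:430],None,fx=3,fy=3,interpolation=cv2.INTER_CUBIC))
E
```

```text
19.65 [ 0.4637 -0.202   0.28  ] [-1.7997e+02 -1.0000e-02  8.0610e+01] [  2.9  22.3  24.4 106.4 -11.2  53.7  23. ] 0.0118 [ 0.35  0.02 -1.86] [-0.084  0.002  0.002] 50.251895785331726
```

View pics/sc2c.png

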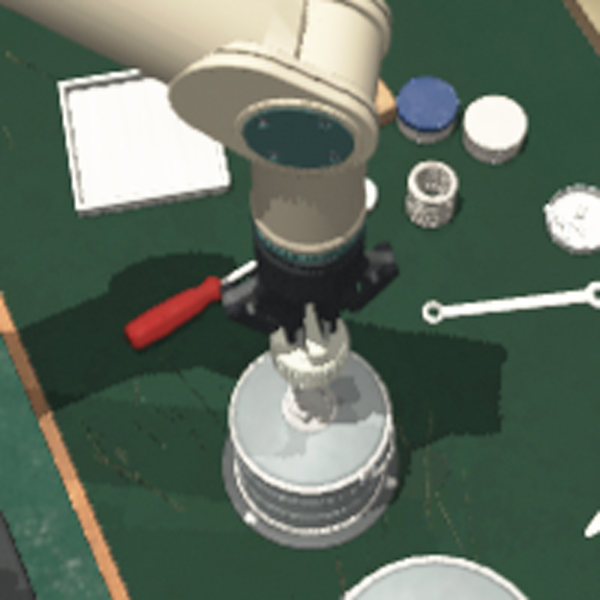

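The image shows the cap held upright below the fingers at crop (308,355), with the bare neck at (310,410). I carry it over to the tray at (0.460, 0.184).

Call:
play_rows(increments=[[[0,0,0],[0,12,0],8],[[0,0,0],[0,36,0],8],[[0,0,0],[-1,72,0],8],[[0,0,0],[-2,114,0],8],[[0,0,0],[-2,158,0],8],[[0,0,0],[-3,202,0],8],[[0,0,0],[-3,246,0],8],[[0,0,0],[-4,290,0],8],[[0,0,0],[-4,328,0],8],[[0,0,0],[-4,358,0],8],[[0,0,0],[-4,377,0],8],[[0,0,0],[-4,386,0],8]])

```text
clock: 21.2
tcp_pos: [0.4594, 0.1848, 0.28]
tool_rot: [-180.0, 0.0, 80.7]
contact_force: [0.0, -0.9, -0.9]
opening: 0.0119
grasp_force: 50.4
```

Call:
play_rows(increments=[[[0,0,0],[0,0,-10],8],[[0,0,0],[0,0,-30],8],[[0,0,0],[0,0,-60],8],[[0,0,0],[0,0,-95],8],[[0,0,0],[0,0,-130],8],[[0,0,0],[0,0,-165],8],[[0,0,0],[0,0,-190],8],[[0,0,0],[0,0,-210],8],[[0,0,0],[0,0,-222],8],[[0,0,0],[0,0,-228],8],[[0,0,0],[0,0,-230],8],[[0,0,0],[0,0,-230],8]])

```text
clock: 22.7
tcp_pos: [0.4602, 0.1839, 0.0506]
tool_rot: [180.0, -0.0, 80.6]
contact_force: [-0.1, -0.8, -0.8]
opening: 0.0117
grasp_force: 50.3
```

```bash
python3 o.py; python3 - <<'E'
from h import *
im,d=snap('scene','sc3'); cv2.imwrite('pics/sc3c.png',cv2.resize(im[150:300,200:350],None,fx=4,fy=4,interpolation=cv2.INTER_CUBIC))
E
```

```text
22.7 [0.4602 0.1839 0.0506] [ 1.7996e+02 -3.0000e-02  8.0600e+01] [-31.3  41.2   9.4 119.6 -18.   20.4 -16.7] 0.0117 [-0.07 -0.84 -0.79] [ 0.004  0.04  -0.008] 50.32487154006958
```

View pics/sc3c.png

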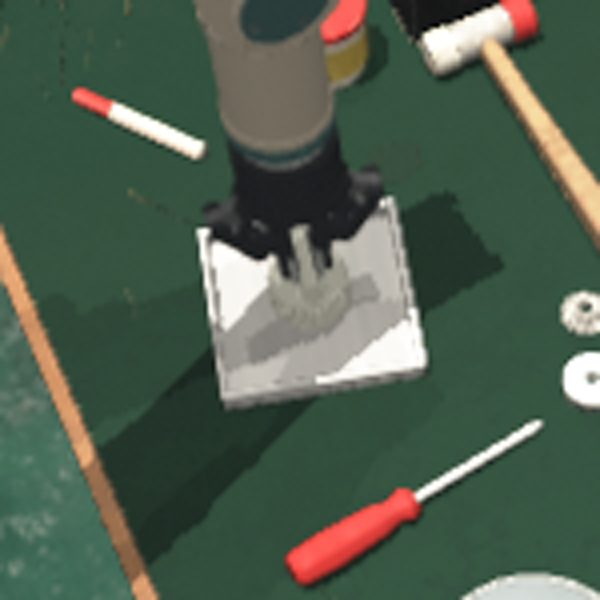

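The cap at crop (310,290) hangs over the middle of the tray, well inside the walls. I lower it to contact.

Call:
play_rows(increments=[[[0,0,0],[0,0,-3],8],[[0,0,0],[0,0,-6],8],[[0,0,0],[0,0,-8],8],[[0,0,0],[0,0,-9.5],8],[[0,0,0],[0,0,-10.5],8],[[0,0,0],[0,0,-10.5],8]])

```text
clock: 23.5
tcp_pos: [0.4598, 0.1838, 0.0396]
tool_rot: [-180.0, 0.0, 80.6]
contact_force: [-0.0, 0.3, -1.4]
opening: 0.012
grasp_force: 50.3
```

Call:
play_rows(increments=[[[0,0,0],[0,0,-0.7],8],[[0,0,0],[0,0,-1.2],8],[[0,0,0],[0,0,-1.2],8]])

```text
clock: 23.88
tcp_pos: [0.4599, 0.1839, 0.0385]
tool_rot: [180.0, -0.0, 80.6]
contact_force: [-0.9, 0.2, -1.7]
opening: 0.0121
grasp_force: 50.3
```

Call:
play_rows(increments=[[[0,0,0],[0,0,-0.7],8],[[0,0,0],[0,0,-1],8],[[0,0,0],[0,0,-1],8]])

```text
clock: 24.25
tcp_pos: [0.4599, 0.1839, 0.0382]
tool_rot: [180.0, -0.0, 80.6]
contact_force: [-1.7, -0.8, 7.5]
opening: 0.0119
grasp_force: 51.5
```

Call:
play_rows(increments=[[[0,0,0],[0,0,-0.5],8],[[0,0,0],[0,0,-0.8],8],[[0,0,0],[0,0,-0.8],8]])

```text
clock: 24.62
tcp_pos: [0.4599, 0.1839, 0.0381]
tool_rot: [180.0, -0.1, 80.6]
contact_force: [-3.0, -1.1, 15.0]
opening: 0.0119
grasp_force: 52.8
```

The cap is on the floor. I ease off the push and open, lifting only after release; the pads swing back as they open.

Call:
play_rows(increments=[[[0,0,0],[0,0,0.8],10],[[0,0,0],[0,0,1.2],12],[[0,0,0],[0,0,1.2],14],[[0,0,0],[0,0,1.2],18],[[0,0,0],[0,0,1.2],24],[[0,0,0],[0,0,1.2],32],[[0,0,0],[0,0,1.2],36],[[0,0,0],[0,0,1.2],36]], newtons=20)

```text
clock: 25.62
tcp_pos: [0.4598, 0.1839, 0.0379]
tool_rot: [-180.0, -0.0, 80.6]
contact_force: [0.8, 0.5, 0.4]
opening: 0.036
grasp_force: 0.0
```

Call:
play_rows(increments=[[[0,0,0],[0,0,4],36],[[0,0,0],[0,0,10],36],[[0,0,0],[0,0,20],36],[[0,0,0],[0,0,40],36],[[0,0,0],[0,0,70],36],[[0,0,0],[0,0,110],36],[[0,0,0],[0,0,150],36],[[0,0,0],[0,0,180],36],[[0,0,0],[0,0,190],36],[[0,0,0],[0,0,190],36]])

```text
clock: 26.88
tcp_pos: [0.4598, 0.184, 0.2282]
tool_rot: [180.0, -0.0, 80.6]
contact_force: [-0.7, 0.0, -1.3]
opening: 0.0362
grasp_force: 0.0
```

```bash
python3 o.py; python3 - <<'E'
from h import *
im,d=snap('scene','sc4'); cv2.imwrite('pics/sc4c.png',cv2.resize(im[130:330,180:380],None,fx=3,fy=3,interpolation=cv2.INTER_CUBIC))
W=world('scene',d);Z=W[...,2]; b=np.zeros_like(Z,bool); b[190:255,240:310]=1
for lo,hi in((.052,.07),(.029,.038)):
    P=W[b&(Z>lo)&(Z<hi)]; print(len(P),P.mean(0).round(4) if len(P) else '')
E
```

```text
26.875 [0.4598 0.184  0.2282] [ 1.7997e+02 -4.0000e-02  8.0610e+01] [-38.4  24.6  18.8 111.8 -10.9  45.3 -22.9] 0.0362 [-0.66  0.03 -1.34] [-0.031  0.008 -0.04 ] 0.0
73 [0.4589 0.1813 0.0589]
168 [0.4586 0.1799 0.0335]
```

View pics/sc4c.png

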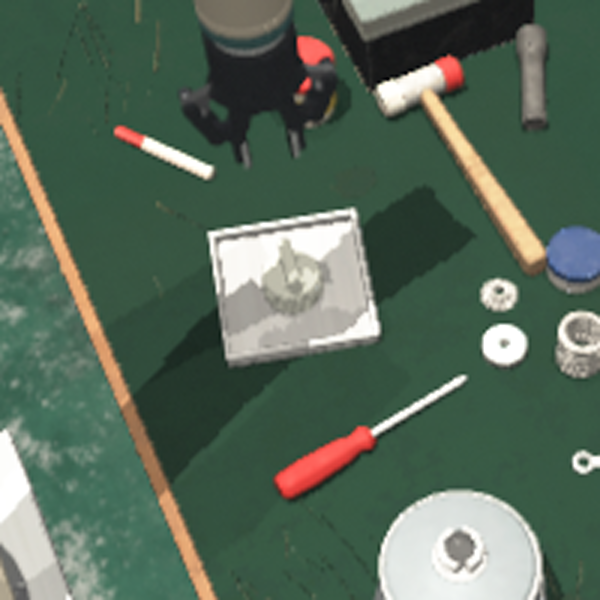

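The cap stands upright in the middle of the tray at crop (295,278), with its bar top at 0.059 m as expected. The gripper is clear and the bystanders have not moved. I hand in.

```bash
python3 -c "
from rig import job
print(job.close_job())"
```

```text
the job is handed in; nothing more can be done
None
```

I took the cap off the canister at its stop (about 62° anticlockwise), stood it upright in the middle of the drip tray, let go and handed the job in after about 27 s; the hand-in returned no verdict.

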